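# Vent-filter lid at half-turn on the titration cell

### The arm

A 6-joint arm with a two-finger parallel gripper is mounted at the origin on the work surface. World frame = base frame: x ahead of the robot, y to its left, z up, the work surface at z = 0. Lengths are in mm, angles in rad, forces in N, time in s.
With the tool pointing down it reaches from about 275 to 825 mm from the base axis. Payload 5.2 kg.
Tool frame: the origin (TCP) lies at the very end of the fingers, on their centre line; the grasp point (between the pads) lies 19 mm behind it; z points along the fingers, y is the line along which they close (so a half turn about z gives the same grasp; the last joint's range is limited). The gripper opens to 93 mm and grips with 3 to 60 N. Pads are 15 mm wide; open, the fingers measure 128 mm over their backs; the gripper's body (75 mm by 188 mm) begins 65 mm behind the grasp point.
Start: joints at [-1.509, 0.259, 1.535, -0, 1.348, -0.203], TCP at [143.965, -530.829, 218.653] pointing down, gripper open.
Joint ranges: [-3.14, 3.14], [-0.91, 2.08], [0.19, 2.58], [-1.22, 4.36], [0.22, 2.71], [-3.12, 3.12]. Speed limits (rad/s): [2.57, 2.57, 3.14, 3.14, 3.14, 3.14].

### API

Orientations are given as [roll, pitch, yaw] about the fixed x, y, z axes, in that order (R = Rz(yaw) Ry(pitch) Rx(roll)).
In Python, from bench import robot gives the robot as it stands. The module is installed in compiled form; this text tells all that it offers. Calls block until the motion is done:
- robot.move_ptp(position, orientation): joint-space move of the TCP to a pose.
- robot.move_linear(position, ori=None, speed=150, f_stop=None): straight line of the TCP; ori=None keeps the orientation; speed is the mean speed in mm/s. With f_stop (N) it stops when the force on the tool has changed by that much, and returns True; else False.
- robot.move_j(angles): joint-space move.
- robot.move_gripper(opening): opening from 0.0 (shut) to 1.0 (fully open); the grip force is fixed at half the most; returns when the fingers have stopped.
- robot.sleep(seconds).
- robot.inverse_kinematics(position, orientation): joint angles nearest the present ones, or None.
- robot.get_image(name): name is "scene" or "top" or "wrist"; returns a dict with "img" (480x640x3 uint8, blue, green, red), "fovy" (degrees; the focal length in pixels is half the picture's height over the tangent of half this angle, whatever the lens; pixels are square), "cx", "cy" (the principal point, pixels), "eye" and "orientation" of the camera in the world. Camera axes: x right, y down, z forward; pixel columns grow to the right and rows downward; lengths in mm; the calibration is good to about 2 mm. A picture is of the moment at which its call begins. There is no depth.
A pose or a line that the arm cannot do raises robot.MotionError and nothing moves.
- robot.hand_in(): hands the job in; it is judged then, once.
Readings, each from a call of its own:
- robot.current_t(): time.
- robot.current_qpos(): joint angles.
- robot.current_joint_vel(): joint speeds.
- robot.current_joint_efforts(): joint torques, N m.
- robot.current_tcp_pos(): TCP position.
- robot.current_eef_rot(): TCP orientation.
- robot.current_contact_force(): force on the tool from outside, world axes, zero at the start.
- robot.current_ft_torque(): the same for the moment, N m.
- robot.current_gripper_width(): opening from 0.0 (shut) to 1.0 (fully open).
- robot.current_finger_force(): force on a finger pad.
Only numpy, scipy, OpenCV 4.12 (cv2) and the standard library are available. Lean on these libraries where they do the work, as an engineer would, in place of code of your own. Each camera call takes 0.05 s, during which the arm holds its last target. There are 200 camera calls.

### The job

The square vent-filter lid of the titration cell has toppled over: first stand it up on the bench on its foot and let go of it. Then take it again, push its foot fully home into the collar of the cell with the lugs going in at the white marks, and twist it clockwise (seen from above) half-way, to the yellow marks, never as far as the lock click at the red marks. Finish while holding it there: keep gripping the lid, still fully home and at the half-way position, and do not knock the other things about.

Things in the scene. Friction and masses are not known exactly. Their poses are not given: they have to be found in the camera images.
- lid_center (a point): Centre of the lid (0.13 to 0.25 kg), on its axis. The lid is 100 mm tall along z, which runs from foot to teal cap. From z = -22 to +50 mm it is a square block 42 x 42 mm, faces square to x and y. White lines on the cap show the lug direction, x. It starts lying on a flat side, z and x level, this point 21 mm above the bench; stood on its foot, this point is at 50 mm.
- lid_foot (a point): Centre of the underside of the lid's foot, 50 mm below its centre, same axes. A round beige neck of 40 mm diameter, 28 mm long, ends in a lug bar 60 mm long (along x), 10 mm wide (y), 6 mm thick, flush with the underside. The lid stands by itself on it. Either sense of x fits the cell.
- cell_seat (a point): Centre of the collar's floor on the fixed titration cell (white stirrer block 130 x 130 x 36 mm, glass body, beige collar of 82 mm outer diameter), 105 mm above the bench, z up. Fully home, the lid's foot rests here and its centre is 50 mm above. The lugs go in along this x, then run in a track 8 mm high under the lips.
- cell_rim (a point): Centre of the collar's mouth, 15 mm above its floor, same axes. Mouth: round hole of 47 mm diameter with two straight entry gaps 17 mm wide reaching 34 mm out along +x and -x (white marks). Anticlockwise a stop blocks after 8 to 16 degrees. Clockwise from above: yellow marks at 45 degrees (half-way), red at 90 (locked); from about 60 degrees sprung pins resist, then it clicks.
- half_mark (a point): One of the two yellow half-way marks on the collar's rim, 37 mm from its axis, 45 degrees clockwise (seen from above) of the white mark at +x; the other lies opposite. At half-way the lid's lug line points at the yellow marks.
- vial_a: Small crimp-cap glass vial, 25 mm diameter, 50 mm tall, standing loose; origin at the centre of its underside. Leave alone.
- vial_b: Another such vial, 25 mm diameter, 50 mm tall. Leave alone.
- amber_bottle: Amber reagent bottle, 64 mm diameter, 140 mm tall, standing loose; origin at the centre of its underside. Leave alone.
- beaker: Small glass beaker, 68 mm diameter, 75 mm tall, standing loose; origin at the centre of its underside. Leave alone.
- crimp_key: Steel spanner, 130 mm long, lying flat; origin under its middle, length along x. Leave alone.
- white_jar: White jar with teal lid, 56 mm diameter, 70 mm tall, standing loose; origin at the centre of its underside. Leave alone.
Not all that is in view belongs to the job. What is shaped like the part that bears lid_center but black or blue is not meant.

How it is judged:
By the outcome, as a careful person would: the job done as asked, in the order asked, and still so for the second after the job is handed in, while the arm keeps its last pose, push and grip.
It also fails if it takes over 58 s, if anything falls off the work surface, if the arm or the gripper's body presses on something with over 40 N, if the wrist force passes 120 N, or if a joint passes its speed limit or range.

## Working session

There is one attempt and no reset: what is moved stays moved. The work goes in short steps, each a Python script; the robot and the scene stay as the last script left them, time stands still between calls to the robot, and variables do not carry over. Pictures are saved under pics/ and viewed, at most 10 in all, crops included, and the job is handed in when it is done.

```bash
mkdir -p pics; cat > h.py <<'E'
import numpy as np, cv2, pickle
from scipy.spatial.transform import Rotation as R
def cam(d):
    f=240/np.tan(np.radians(d["fovy"])/2)
    o=np.array(d["orientation"]); M=o if o.shape==(3,3) else R.from_euler('xyz',o).as_matrix()
    return f,M,np.array(d["eye"],float)
def ray(d,uv):
    f,M,e=cam(d); v=M@np.array([(uv[0]-d["cx"])/f,(uv[1]-d["cy"])/f,1]); return e,v/np.linalg.norm(v)
def onz(d,uv,z):
    e,v=ray(d,uv); return e+v*(z-e[2])/v[2]
def tri(obs):
    A=np.zeros((3,3));b=np.zeros(3);
    for d,uv in obs:
        e,v=ray(d,uv);P=np.eye(3)-np.outer(v,v);A+=P;b+=P@e
    X=np.linalg.solve(A,b); res=[np.linalg.norm((np.eye(3)-np.outer(ray(d,u)[1],ray(d,u)[1]))@(X-ray(d,u)[0])) for d,u in obs]
    return X,res
def proj(d,X):
    f,M,e=cam(d); p=M.T@(np.array(X)-e); return np.array([d["cx"]+f*p[0]/p[2],d["cy"]+f*p[1]/p[2]])
def snap(robot,name,fn):
    d=robot.get_image(name); cv2.imwrite(f"pics/{fn}.png",d["img"]); pickle.dump(d,open(f"pics/{fn}.pkl","wb")); return d
def load(fn): return pickle.load(open(f"pics/{fn}.pkl","rb"))
E
python3 - <<'E'
from h import *
from bench import robot
for n in("top","scene"):
    d=snap(robot,n,n+"0"); print(n,d["fovy"],d["cx"],d["cy"],d["eye"],d["orientation"])
print(robot.current_t(),robot.current_eef_rot())
E
```

```text
top 50.54720258454699 311.5734470466069 241.16055138786996 [ 361.89182066  -36.05283143 1291.78890235] [-2.99950315 -0.02869828 -1.54937311]
scene 48.88154693593795 320.36071056798176 243.37357743703785 [1307.72163856 -146.39713515  886.23528624] [-2.35742958  0.01477224  1.46640213]
0.1 [-3.13997356e+00 -3.52362599e-04  2.64762143e-01]
```

View pics/top0.png

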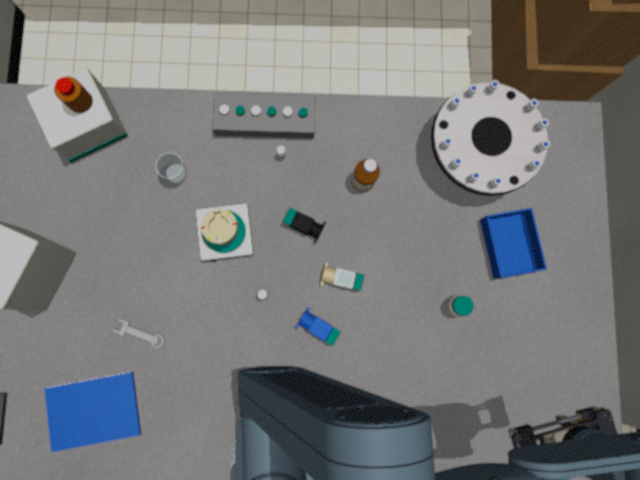

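View pics/scene0.png

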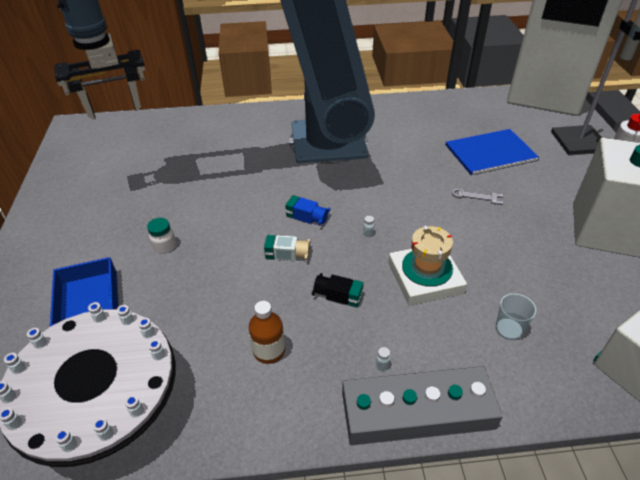

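The top view shows three bodies of the same shape:
- Black at (305,224).
- White and beige with a teal cap at (342,278).
- Blue at (318,327).

The white/beige one fits the description, since black and blue are excluded. The cell is at (222,231), and I'll confirm the lid in a wrist crop. Next come rough positions and the wrist camera geometry.

```bash
python3 - <<'E'
from h import *
from bench import robot
t,s=load("top0"),load("scene0")
for nm,a,b in [("lid",(342,278),(287,248)),("cell collar",(220,226),(432,240)),("foot",(326,274),(304,250)),("cap",(358,281),(271,248)),
  ("blue",(318,327),(307,210)),("black",(305,224),(338,290)),("vialb",(262,295),(369,221))]:
    X,r=tri([(t,a),(s,b)]); print(nm,X.round(),np.round(r,1))
w=snap(robot,"wrist","w0"); f,M,e=cam(w)
T=R.from_euler('xyz',robot.current_eef_rot()).as_matrix(); p=robot.current_tcp_pos()
print(w["fovy"],w["cx"],w["cy"],"eye in tool",(T.T@(e-p)).round(1),"R in tool",(T.T@M).round(3).tolist())
# IK feasibility of tilted grasps at rough lid; h=cap dir approx -y
X=tri([(t,(342,278)),(s,(287,248))])[0]
F,C=tri([(t,(326,274)),(s,(304,250))])[0],tri([(t,(358,281)),(s,(271,248))])[0]
h=C-F;h[2]=0;h/=np.linalg.norm(h);print("h",h)
up=np.array([0,0,1.]);xl=np.cross(up,h)
for al in (30,45,60):
  for sg in(1,-1):
    for i,ang in enumerate((al,al-90)):
      a=np.radians(ang); z=-up*np.cos(a)-h*np.sin(a); y=sg*xl
      Rm=np.column_stack([np.cross(y,z),y,z]); g=np.array([X[0],X[1],25 if i==0 else 66.])
      q=robot.inverse_kinematics(list(g+19*z),list(R.from_matrix(Rm).as_euler('xyz'))); print(al,sg,i,None if q is None else np.round(q,2))
E
```

```text
lid [ 453. -147.   21.] [0. 0.]
cell collar [561. 150. 117.] [1.7 1.7]
foot [ 462. -108.   19.] [0.9 0.9]
cap [ 447. -185.   19.] [1.9 1.9]
blue [331. -89.  23.] [0.5 0.5]
black [589. -49.  18.] [2.5 2.5]
vialb [406.  51.  40.] [0.4 0.4]
60.36236777236005 316.9266295714101 237.28156163238856 eye in tool [  82.2   -0.4 -165.8] R in tool [[-0.001, -0.956, -0.295], [1.0, -0.001, 0.0], [-0.0, -0.295, 0.956]]
h [-0.19536341 -0.98073092  0.        ]
30 1 0 [-0.86  0.53  1.87  0.45  1.12 -0.94]
30 1 1 [ 0.07  0.7   1.88 -1.06  1.27  1.  ]
30 -1 0 [-0.86  0.53  1.87  0.45  1.12  2.2 ]
30 -1 1 [ 0.07  0.7   1.88 -1.06  1.27 -2.14]
45 1 0 [-0.96  0.67  1.8   0.55  1.32 -1.09]
45 1 1 [-0.03  0.54  1.92 -0.92  1.08  0.78]
45 -1 0 [-0.96  0.67  1.8   0.55  1.32  2.05]
45 -1 1 [-0.03  0.54  1.92 -0.92  1.08 -2.36]
60 1 0 [-1.03  0.82  1.72  0.62  1.52 -1.18]
60 1 1 [-0.18  0.42  1.94 -0.68  0.92  0.47]
60 -1 0 [-1.03  0.82  1.72  0.62  1.52  1.96]
60 -1 1 [-0.18  0.42  1.94 -0.68  0.92 -2.67]
```

```bash
python3 - <<'E'
from h import *
from bench import robot
h=np.array([-.195,-.981,0]);up=np.array([0,0,1.]);xl=np.cross(up,h)
z=-up;y=xl;o=R.from_matrix(np.column_stack([np.cross(y,z),y,z])).as_euler('xyz').tolist()
robot.move_ptp([453,-147,190],o); 
robot.sleep(.2); a=snap(robot,"wrist","w1")
robot.move_linear((np.array([453,-147,190])+70*h).tolist(),speed=200); robot.sleep(.2); b=snap(robot,"wrist","w2")
print(robot.current_t())
cv2.imwrite("pics/w12.png",cv2.resize(np.hstack([a["img"],b["img"]]),(800,300)))
print(proj(a,[453,-147,21]),proj(b,[453,-147,21]))
E
```

```text
2.9417
[317.305083   212.55523018] [317.60592822 128.34196795]
```

View pics/w12.png

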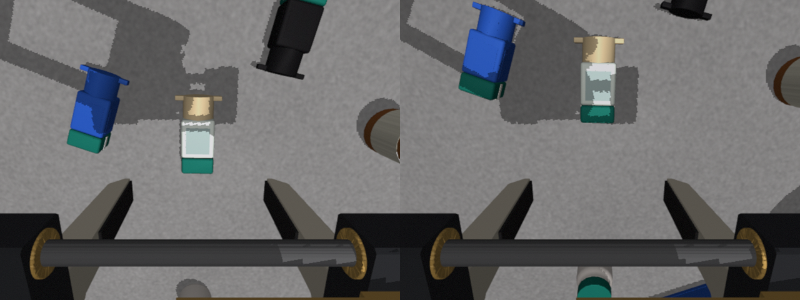

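The wrist picture shows the lid, white and beige with a teal cap, upright in the frame. In w1 its foot is near (316,155) and its cap end near (316,276). Blue at (155,170) and black at (470,70) are the decoys. I'll triangulate the cap edge corners and lug bar ends, with an enlarged crop to confirm.

```bash
cat >> h.py <<'E'
def comp(img,lo,hi,near):
    m=cv2.inRange(cv2.cvtColor(img,cv2.COLOR_BGR2HSV),lo,hi); cs,_=cv2.findContours(m,cv2.RETR_EXTERNAL,cv2.CHAIN_APPROX_NONE)
    cs=[c for c in cs if cv2.contourArea(c)>60]
    return min(cs,key=lambda c:np.linalg.norm(cv2.boxPoints(cv2.minAreaRect(c)).mean(0)-near))
TEAL=((75,90,40),(95,255,255)); BEIGE=((10,45,90),(28,160,255))
E
python3 - <<'E'
from h import *
a,b=load("w1"),load("w2"); P={}
for k,d,nt,nb in(("a",a,(316,264),(316,170)),("b",b,(317,175),(317,80))):
    t=comp(d["img"],*TEAL,nt); g=comp(d["img"],*BEIGE,nb)
    T=cv2.boxPoints(cv2.minAreaRect(t)); T=T[np.argsort(T[:,1])][2:]; T=T[np.argsort(T[:,0])]
    g=g[:,0]; L=g[g[:,0]<=g[:,0].min()+2].mean(0); Rr=g[g[:,0]>=g[:,0].max()-2].mean(0)
    P[k]=[T[0],T[1],L,Rr]; print(k,np.round(P[k]).tolist())
    im=d["img"].copy()
    for p in P[k]: cv2.circle(im,tuple(int(v) for v in p),2,(0,0,255),-1)
    y0=110 if k=="a" else 20; crop=im[y0:y0+200,250:383]; P[k+"i"]=cv2.resize(crop,None,fx=3,fy=3,interpolation=cv2.INTER_NEAREST)
cv2.imwrite("pics/crop1.png",np.hstack([P["ai"],P["bi"]])[:600])
for i,n in enumerate(("capL","capR","lugL","lugR")):
    X,r=tri([(a,P["a"][i]),(b,P["b"][i])]); print(n,X.round(1),np.round(r,1),onz(a,P["a"][i],42 if i<2 else 23).round(1),onz(b,P["b"][i],42 if i<2 else 23).round(1))
E
```

```text
a [[291.0, 277.0], [340.0, 277.0], [281.0, 156.0], [354.0, 158.0]]
b [[289.0, 196.0], [342.0, 197.0], [278.0, 64.0], [357.0, 65.0]]
capL [ 421.6 -191.3   41. ] [0.4 0.4] [ 422.2 -191.    42. ] [ 421.4 -191.1   42. ]
capR [ 461.6 -200.9   37.3] [0.1 0.1] [ 461.6 -198.9   42. ] [ 461.6 -199.9   42. ]
lugL [433.5 -95.3  23.8] [0.1 0.1] [433.5 -95.4  23. ] [433.4 -95.2  23. ]
lugR [ 490.7 -107.9   25.2] [0. 0.] [ 490.9 -108.1   23. ] [ 491.  -107.7   23. ]
```

View pics/crop1.png

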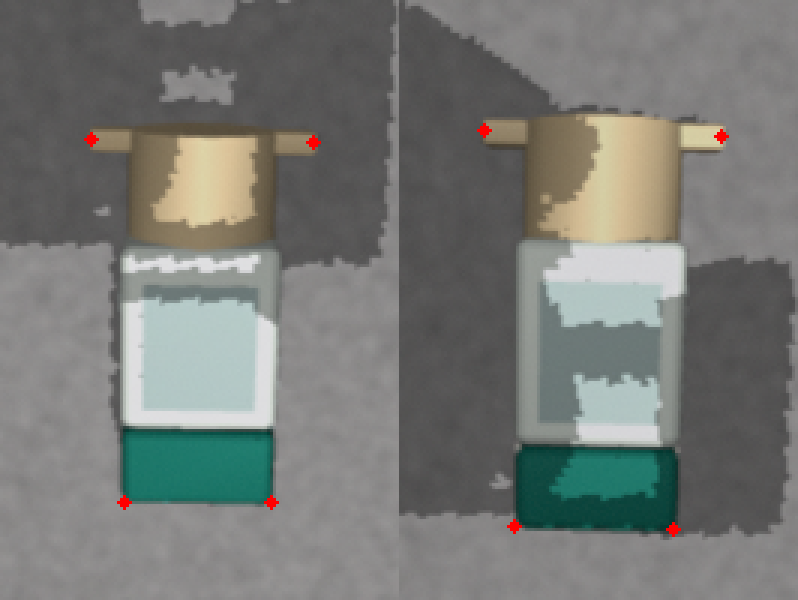

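The crop shows the right lid: beige neck and lug bar, white block and teal cap. The marks sit on the cap-edge and lug corners. Two-view heights are about 40 mm for the block top and 24 mm for the lugs, which matches the text. Next I grasp it tilted by 45°, stand it up and release.

```bash
cat > stand.py <<'E'
from h import *
from bench import robot
h=np.array([-.214,-.977,0]);h/=np.linalg.norm(h);up=np.array([0,0,1.]);xl=np.cross(up,h)
C=np.array([452.3,-147.1,21])
def ori(ang):
    a=np.radians(ang); z=-up*np.cos(a)-h*np.sin(a)
    return z,R.from_matrix(np.column_stack([np.cross(xl,z),xl,z])).as_euler('xyz').tolist()
z1,o1=ori(45); z2,o2=ori(-45)
robot.move_gripper(.75)
g=C+14*h+3*up; T=g+19*z1
robot.move_ptp((T-100*z1).tolist(),o1)
print("hit",robot.move_linear(T.tolist(),speed=100,f_stop=15))
robot.move_gripper(0); print("w",robot.current_gripper_width()*93,robot.current_finger_force())
robot.move_linear((T+80*up).tolist())
g2=np.array([C[0],C[1],50])+14*up-3*h; T2=g2+19*z2
robot.move_ptp((T2+25*up).tolist(),o2); robot.sleep(.2)
d=snap(robot,"scene","s_air")
print("down",robot.move_linear((T2-4*up).tolist(),speed=30,f_stop=4),robot.current_tcp_pos()-T2,robot.current_contact_force(),robot.current_t())
d=snap(robot,"scene","s_stand")
u,v=proj(d,[452,-147,60]).astype(int)
cv2.imwrite("pics/stand.png",cv2.resize(d["img"][v-75:v+75,u-100:u+100],None,fx=4,fy=4))
E
python3 stand.py
```

```text
hit False
w 41.71292243088407 29.999640360474586
down True [-0.40450679 -0.16814363  3.70238029] [-0.93500791  0.80018739  4.57640245] 9.025
```

View pics/stand.png

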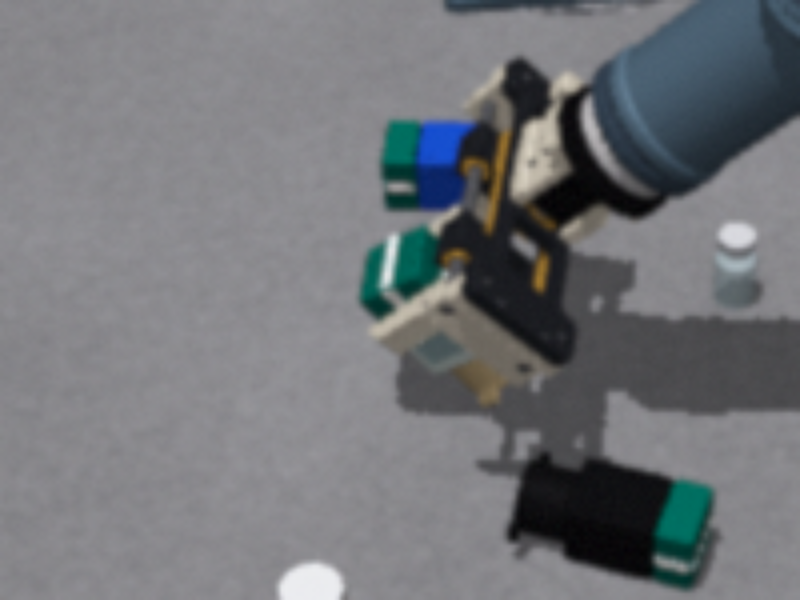

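The picture shows the lid at crop (430,310) leaning with its cap toward -y, so it has turned in the grip. I'll lift it slightly and measure the tilt from the wrist camera before correcting.

```bash
python3 - <<'E'
from h import *
from bench import robot
p=np.array(robot.current_tcp_pos()); robot.move_linear((p+[0,0,30]).tolist(),speed=100); robot.sleep(.2)
d=snap(robot,"wrist","w3"); s=snap(robot,"scene","s3"); print(robot.current_tcp_pos(),robot.current_eef_rot(),robot.current_t())
u,v=proj(s,[452,-147,90]).astype(int)
a=cv2.resize(s["img"][v-40:v+40,u-40:u+40],(400,400)); cv2.imwrite("pics/w3v.png",np.hstack([cv2.resize(d["img"],(400,300))[:300],a[50:350]]))
E
```

```text
[ 449.36278569 -157.39895372   83.83541073] [-3.13817778  0.78567595  1.35749032] 9.825
```

View pics/w3v.png

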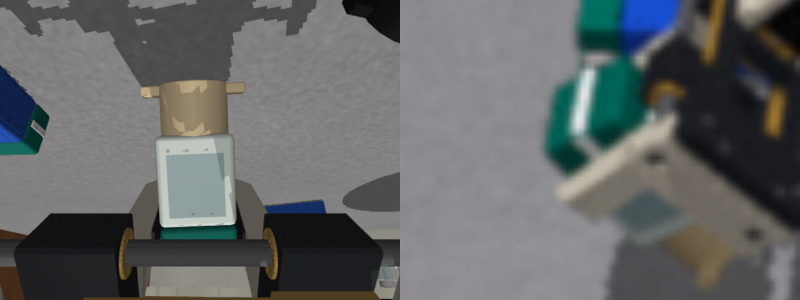

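The wrist view shows the lug ends at full-resolution pixels (226,147) and (390,140). I'll cast that mid ray onto the circle around the grip point to get the tilt, then turn the tool further by it.

```bash
cat > fix.py <<'E'
from h import *
from scipy.optimize import brentq
h=np.array([-.214,-.977,0]);h/=np.linalg.norm(h);up=np.array([0,0,1.]);xl=np.cross(up,h)
def tilt(d,uv,g,lz=-47-14,off=0):
    # ray onto lid's symmetry plane; returns tilt toward +h of lid z about xl, deg
    e,v=ray(d,uv); t=((g-e)@xl)/(v@xl) if abs(v@xl)>.2 else None
    v2=v-(v@xl)*xl; v2/=np.linalg.norm(v2); e2=e-((e-g)@xl)*xl
    r=np.hypot(lz,off); b=(e2-g)@v2; c=(e2-g)@(e2-g)-r*r; disc=b*b-c
    print("disc",disc,"closest",np.sqrt(max(c+r*r-b*b,0)))
    out=[]
    for s in(-1,1):
        q=e2+v2*(-b+s*np.sqrt(max(disc,0)))-g; a=-q   # foot->g direction
        out.append((np.degrees(np.arctan2(a@h,a@up)),np.round(q,1)))
    return out
E
python3 - <<'E'
from fix import *
d=load("w3"); p=np.array([449.36,-157.4,83.84]); a=np.radians(-45); z=-up*np.cos(a)-h*np.sin(a); g=p-19*z
print(g,tilt(d,(308,143),g+3*h))
# block lower edge (white/beige, -h face), bottom edge mid at px
f,M,e=cam(d); 
for phi in(0,10,20,30,40):
    A=up*np.cos(np.radians(phi))+h*np.sin(np.radians(phi)); B=h*np.cos(np.radians(phi))-up*np.sin(np.radians(phi)); L=g+3*B-14*A
    print(phi,proj(d,L-47*A).round(),"block edge",proj(d,L-22*A-21*B).round(),"cap/white",proj(d,L+50*A-21*B).round())
E
```

```text
disc -1674.5415623803383 closest 73.45435019371105
[ 452.23462908 -144.27610928   97.27502884] [(np.float64(40.70869612856006), array([ 10.3,  46.8, -55.7])), (np.float64(40.70869612856006), array([ 10.3,  46.8, -55.7]))]
0 [318. 202.] block edge [318. 226.] cap/white [318. 422.]
10 [318. 190.] block edge [318. 227.] cap/white [318. 432.]
20 [318. 180.] block edge [318. 231.] cap/white [318. 437.]
30 [318. 174.] block edge [318. 238.] cap/white [318. 439.]
40 [318. 172.] block edge [318. 250.] cap/white [318. 436.]
```

```bash
python3 -c "
from h import *
cv2.imwrite('pics/w3z.png',cv2.resize(load('w3')['img'][110:390,200:420],None,fx=2.14,fy=2.14,interpolation=cv2.INTER_CUBIC))"
```

```text
(no output)
```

View pics/w3z.png

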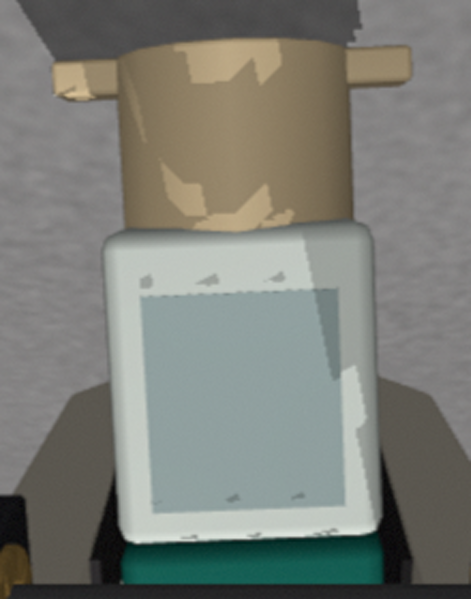

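```bash
cat > pnp.py <<'E'
from fix import *
def lidpose(d,px):
    O=np.array([[-21,21,-22],[21,21,-22],[-21,21,29.4],[21,21,29.4],[-30,5,-47],[30,5,-47]],float)
    f,M,e=cam(d); K=np.array([[f,0,d["cx"]],[0,f,d["cy"]],[0,0,1]])
    ok,rv,tv=cv2.solvePnP(O,np.array(px,float),K,None,flags=cv2.SOLVEPNP_ITERATIVE)
    pr=cv2.projectPoints(O,rv,tv,K,None)[0][:,0]
    Rw=M@cv2.Rodrigues(rv)[0]; c=M@tv[:,0]+e
    print("resid",np.abs(pr-px).max().round(1)); return Rw,c
E
python3 - <<'E'
from pnp import *
d=load("w3"); Rw,c=lidpose(d,[(249.1,221.2),(374.3,215.1),(257,363.7),(377.6,359.1),(225.2,147.4),(392.1,140.4)])
A=Rw[:,2]; print("centre",c.round(1),"axis",A.round(3),"tilt to h",np.degrees(np.arctan2(A@h,A@up)),"tilt to xl",np.degrees(np.arcsin(A@xl)),"x",Rw[:,0].round(3))
p=np.array([449.36,-157.4,83.84]); z=(h-up)*.7071; g=p-19*z
print("g in lid",Rw.T@(g-c))
E
```

```text
resid 1.4
centre [ 453.7 -130.5   77.4] axis [-0.09  -0.607  0.79 ] tilt to h 37.76906182988557 tilt to xl 2.393162505261342 x [ 0.979 -0.198 -0.04 ]
g in lid [ 0.51142478  1.28409813 24.24627882]
```

PnP gives a tilt of about 38° toward the cap side, and the grip point has slid from lid z=14 to z=24. The foot probably dragged on the bench during the joint-space swing. I'll lay it flat again in small Cartesian steps, release and look.

```bash
cat > lay.py <<'E'
from fix import *
from bench import robot
def ori(ang,s=xl):
    a=np.radians(ang); z=-up*np.cos(a)-h*np.sin(a)
    return z,R.from_matrix(np.column_stack([np.cross(s,z),s,z])).as_euler('xyz').tolist()
def swing(g0,g1,a0,a1,n=6):
    fm=0
    for k in range(1,n+1):
        g=g0+(g1-g0)*k/n; z,o=ori(a0+(a1-a0)*k/n); robot.move_ptp((g+19*z).tolist(),o)
        fm=max(fm,np.linalg.norm(robot.current_contact_force()))
    print("swing maxF",fm,"t",robot.current_t())
if __name__=="__main__":
    z,o=ori(-45); g0=np.array(robot.current_tcp_pos())-19*z
    g1=np.array([452.3,-147.1,115])+24*h
    swing(g0,np.r_[g1[:2],115],-45,7)
    z,o=ori(7); T=np.r_[g1[:2],22.3]+19*z
    robot.move_linear((T+25*up).tolist(),speed=120)
    print(robot.move_linear(T.tolist(),speed=40,f_stop=5),robot.current_tcp_pos()-T,robot.current_contact_force())
    robot.move_gripper(.75); robot.move_linear((T+170*up+20*h).tolist(),speed=200)
    z,o=ori(0); robot.move_ptp((T+165*up).tolist(),o); robot.sleep(.2); d=snap(robot,"wrist","w4"); print(robot.current_t())
    u,v=proj(d,[452,-147,30]).astype(int); print(u,v)
    cv2.imwrite("pics/w4z.png",cv2.resize(d["img"][max(v-130,0):v+130,u-130:u+130],None,fx=2.3,fy=2.3))
E
python3 lay.py
```

```text
swing maxF 2.070907705044412 t 11.7167
False [ 0.01434409 -0.03976062 -0.04945436] [ 0.55280077  0.29804705 -1.49572942]
15.4
317 194
```

View pics/w4z.png

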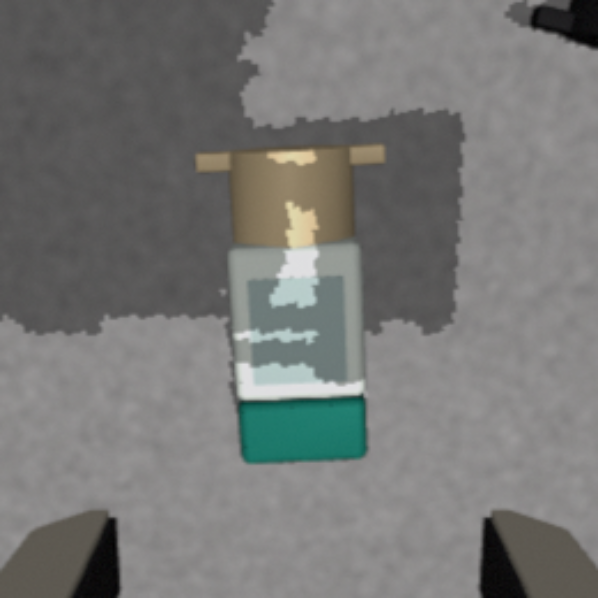

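The lid lies flat and free again, with its cap end near (303,460) in the crop and the lug ends at (197,161) and (384,153). I'll measure it and regrasp, checking for slip in the wrist camera after each stage.

```bash
cat > stand2.py <<'E'
import lay, fix
from lay import *
d=load("w4"); off=(317-130,194-130); c=lambda x,y:(x/2.3+off[0],y/2.3+off[1])
L,Rr=onz(d,c(197,161),24),onz(d,c(384,153),24); TL,TR=onz(d,c(243,462),42),onz(d,c(366,455),42)
lug=(L+Rr)/2; cap=(TL+TR)/2; x=(Rr-L); print("lug",lug.round(1),np.linalg.norm(x[:2]),"cap",cap.round(1),np.linalg.norm((cap-lug)[:2]))
hh=(cap-lug); hh[2]=0; hh/=np.linalg.norm(hh); hx=np.cross(x,up); hx[2]=0; hx/=np.linalg.norm(hx); hx*=np.sign(hx@hh)
print("h est",hh.round(3),hx.round(3)); hn=hh+hx; hn/=np.linalg.norm(hn)
lay.h=hn; lay.xl=np.cross(up,hn); h=hn; xl=lay.xl
ori=lambda a:lay.ori(a,xl)
C=((lug+47*h)+(cap-50*h))/2; C[2]=21; print("C",C.round(1),"h",h.round(4))
def swing(g0,g1,a0,a1,n=8):
    for k in range(1,n+1):
        z,o=ori(a0+(a1-a0)*k/n); robot.move_ptp((g0+(g1-g0)*k/n+19*z).tolist(),o)
def lugrow(tag,g,A,B):
    d=snap(robot,"wrist",tag); Lc=g-10*A-3*B; pr=proj(d,Lc-47*A)
    m=cv2.inRange(cv2.cvtColor(d["img"],cv2.COLOR_BGR2HSV),*BEIGE); m=m[:230]; cs=cv2.findContours(m,cv2.RETR_EXTERNAL,cv2.CHAIN_APPROX_NONE)[0]
    q=np.vstack([k for k in cs if cv2.contourArea(k)>60 and abs(cv2.boundingRect(k)[0]-pr[0])<130])[:,0] if cs else np.zeros((1,2))
    l,r=q[q[:,0].argmin()],q[q[:,0].argmax()]; print(tag,"pred",pr.round(),"seen",(l+r)/2,l,r,"F",robot.current_contact_force().round(1),"w",round(robot.current_gripper_width()*93,1),"t",robot.current_t()); return (l+r)/2-pr
z,o=ori(45); g=C+10*h+3*up; T=g+19*z
robot.move_ptp((T-100*z).tolist(),o); print("hit",robot.move_linear(T.tolist(),speed=100,f_stop=15))
lugrow("k0",g,h,up)
robot.move_gripper(0); robot.sleep(.2); lugrow("k1",g,h,up)
g1=g+90*up; robot.move_linear((T+90*up).tolist(),speed=80); robot.sleep(.1); lugrow("k2",g1,h,up)
g2=np.array([C[0],C[1],110.])-3*h
swing(g1,g2,45,-45); robot.sleep(.2); r=lugrow("k3",g2,up,-h)
pickle.dump((C,h,g2),open("st.pkl","wb"))
E
python3 stand2.py
```

```text
lug [ 458.8 -102.6   24. ] 59.28997492429685 cap [ 442.8 -196.4   42. ] 95.19737110919127
h est [-0.169 -0.986  0.   ] [-0.175 -0.985  0.   ]
C [ 451.1 -148.1   21. ] h [-0.1715 -0.9852  0.    ]
hit False
k0 pred [316. 208.] seen [315.5 205.5] [251 201] [380 210] F [-0.1 -0.3 -0.1] w 69.7 t 17.2917
k1 pred [317. 208.] seen [316.5 206.5] [252 202] [381 211] F [-0.5 -1.7  1.7] w 41.6 t 18.1
k2 pred [318. 208.] seen [329. 101.] [252 202] [406   0] F [ 0.2 -0.  -0.9] w 41.9 t 19.525
k3 pred [317. 207.] seen [316.5 206.5] [252 202] [381 211] F [ 0.4  0.5 -1.6] w 42.0 t 22.3667
```

No slip this time: the lug row is unchanged at 206.5. Now I lower the lid, release it and back off, then look at the stood lid and the cell from above.

```bash
cat > rel.py <<'E'
import lay
from lay import *
C,h,g2=pickle.load(open("st.pkl","rb")); xl=np.cross(up,h); lay.h=h
z,o=lay.ori(-45,xl); gs=np.r_[g2[:2],60]; T=gs+19*z
robot.move_linear((T+10*up).tolist(),speed=100)
print("down",robot.move_linear((T-4*up).tolist(),speed=25,f_stop=4),robot.current_tcp_pos()-T,robot.current_contact_force().round(1))
robot.move_gripper(.75); p=np.array(robot.current_tcp_pos()); robot.move_linear((p-130*z).tolist(),speed=150)
# look down at lid, then at cell
def down(yaw): return R.from_matrix(np.column_stack([[np.cos(yaw),np.sin(yaw),0],[np.sin(yaw),-np.cos(yaw),0],[0,0,-1]])).as_euler('xyz').tolist()
yaw=np.arctan2(-h[1],-h[0]); print("yaw",yaw)   # tool x=-h
tx=-h
robot.move_ptp((np.r_[C[:2],260]).tolist(),down(yaw)); robot.sleep(.2); a=snap(robot,"wrist","l1")
robot.move_ptp([561-0,150-20,290],down(yaw)); robot.sleep(.2); b=snap(robot,"wrist","c1")
robot.move_linear([561-50,150-20,290],speed=150); robot.sleep(.2); c=snap(robot,"wrist","c2")
print(robot.current_t(),proj(a,[C[0],C[1],100]),proj(b,[561,150,120]),proj(c,[561,150,120]))
cr=lambda d,P:cv2.resize((lambda u,v:cv2.copyMakeBorder(d["img"],150,150,150,150,0)[v+15:v+285,u+15:u+285])(*proj(d,P).astype(int)),(400,400))
cv2.imwrite("pics/lc.png",np.hstack([cr(a,[C[0],C[1],100]),cr(b,[561,150,120])]))
E
python3 rel.py
```

```text
down True [ 0.07617241 -0.08672249 -1.09583907] [0.2 0.7 3. ]
yaw 1.3984127809336429
28.45 [318.56455956 218.2894818 ] [312.77652362 188.17774174] [372.45073191 179.51150619]
```

View pics/lc.png

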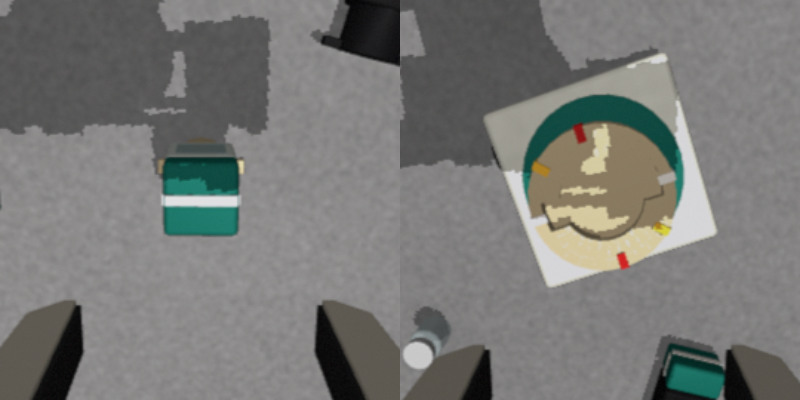

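The left half shows the lid standing by itself, with the cap centred at crop (201,197) and the white line level. The right half shows the collar: white marks at (540,222) and (667,179), yellow at (541,169) and (662,229), red at (580,133) and (622,260). I'll locate the marks in both views, plan the angles and retake the lid.

```bash
cat > cell.py <<'E'
from lay import *
from rel_down import down
C,h,g2=pickle.load(open("st.pkl","rb"))
a,b,c=load("l1"),load("c1"),load("c2")
def marks(d,near,lo,hi):
    hsv=cv2.cvtColor(d["img"],cv2.COLOR_BGR2HSV); hsv[...,0]=(hsv[...,0].astype(int)+20)%180
    n,_,st,ce=cv2.connectedComponentsWithStats(cv2.inRange(hsv,lo,hi)); ok=[(st[i,4],ce[i]) for i in range(1,n) if st[i,4]>8 and np.linalg.norm(ce[i]-near)<75]
    ok=sorted(ok,key=lambda t:-t[0])[:2]; return sorted([k[1] for k in ok],key=lambda p:p[1])
nb,nc=proj(b,[561,150,120]),proj(c,[561,150,120])
rb,rc=marks(b,nb,(12,150,80),(28,255,255)),marks(c,nc,(12,150,80),(28,255,255)); print(np.round(rb,1).tolist(),np.round(rc,1).tolist())
r=[tri([(b,u),(c,v)]) for u,v in zip(rb,rc)]
for X,e in r: print("red",X.round(1),np.round(e,1))
cc=lambda x,y:(nb.astype(int)[0]-135+(x-400)*.675,nb.astype(int)[1]-135+y*.675)
P={n:[onz(b,cc(*p),120) for p in ps] for n,ps in dict(white=[(540,222),(667,179)],yel=[(541,169),(662,229)],red=[(580,133),(622,260)]).items()}
ang=lambda v:np.degrees(np.arctan2(v[1],v[0]))
for n,ps in P.items(): print(n,((ps[0]+ps[1])/2).round(1),"r",round(np.linalg.norm(ps[0]-ps[1])/2,1),"dir",round(ang(ps[1]-ps[0])%180,1))
R1=[onz(d,p,120) for d,ps in((b,rb),(c,rc)) for p in ps]
print("red z120 centre",((R1[0]+R1[1])/2).round(1),((R1[2]+R1[3])/2).round(1),"white dir from red",(ang(R1[1]-R1[0])+90)%180,(ang(R1[3]-R1[2])+90)%180)
na=proj(a,[C[0],C[1],100]).astype(int); ca=lambda x,y:(na[0]-135+x*.675,na[1]-135+y*.675)
q=[onz(a,ca(*p),100) for p in[(163,158),(239,157),(239,235),(163,236)]]; print("lid top",np.mean(q,0).round(1),"expected",C.round(1))
l=onz(a,ca(240,200),100)-onz(a,ca(162,201),100); print("lug dir",ang(l)%180,"len",np.linalg.norm(l))
E
cat > rel_down.py <<'E'
from h import *
def down(yaw): return R.from_matrix(np.column_stack([[np.cos(yaw),np.sin(yaw),0],[np.sin(yaw),-np.cos(yaw),0],[0,0,-1]])).as_euler('xyz').tolist()
E
python3 cell.py
```

```text
[[297.9, 142.5], [327.1, 228.7]] [[359.4, 133.1], [385.2, 220.7]]
red [555.8 188.2 119.5] [0.1 0.1]
red [566.8 113.9 120.7] [0. 0.]
white [561.9 149.6 120. ] r 37.2 dir 8.8
yel [561.8 150.3 120. ] r 37.5 dir 143.4
red [561.5 150.9 120. ] r 37.3 dir 98.0
red z120 centre [561.3 151.  120. ] [561.3 151.  120. ] white dir from red 8.4052151022874 8.508762653651715
lid top [ 451.4 -146.3  100. ] expected [ 451.1 -148.1   21. ]
lug dir 171.013479897144 len 42.71039763307694
```

```bash
cat > take.py <<'E'
from lay import *
from rel_down import down
rad=np.radians
for k in(0,1,-1):
    y=[rad(v+90*k) for v in(80.6,98.5,53.5)]
    print(k,[None if q is None else np.round(q,2).tolist() for q in(robot.inverse_kinematics(p,down(w)) for p,w in zip(([451.4,-146.7,51],[561.4,150.7,190],[561.4,150.7,156]),y))])
y0,y1=rad(80.6),rad(98.5)
robot.move_ptp([451.4,-146.7,150],down(y0)); print(robot.move_linear([451.4,-146.7,51],speed=100,f_stop=12))
robot.move_gripper(0); print("w",robot.current_gripper_width()*93)
z0=robot.current_tcp_pos()[2]; print("z0",z0)
robot.move_linear([451.4,-146.7,230],speed=150)
robot.move_ptp([561.4,150.7,230],down(y1)); robot.sleep(.2)
d=snap(robot,"wrist","i0"); print(robot.current_t(),robot.current_contact_force().round(1))
u,v=proj(d,[561.4,150.7,150]).astype(int)
cv2.imwrite("pics/i0z.png",d["img"][max(0,v-240):v+240]); pickle.dump(z0,open("z0.pkl","wb"))
E
python3 take.py
```

```text
0 [[-0.55, 0.31, 1.93, -0.0, 0.9, -0.39], [0.07, 0.33, 1.5, 0.0, 1.31, -0.08], [0.07, 0.36, 1.55, -0.0, 1.23, 0.71]]
1 [[-0.55, 0.31, 1.93, -0.0, 0.9, -1.96], [0.07, 0.33, 1.5, -0.0, 1.31, -1.65], [0.07, 0.36, 1.55, -0.0, 1.23, -0.86]]
-1 [[-0.55, 0.31, 1.93, -0.0, 0.9, 1.19], [0.07, 0.33, 1.5, -0.0, 1.31, 1.49], [0.07, 0.36, 1.55, -0.0, 1.23, 2.28]]
False
w 42.10891244048225
z0 51.16746813026711
34.15 [-0.  -0.3 -1.2]
```

```bash
cat > ins.py <<'E'
from lay import *
from rel_down import down
z0=pickle.load(open("z0.pkl","rb")); P=[561.4,150.7]
robot.move_linear(P+[z0+125],speed=120)
s=robot.move_linear(P+[z0+102],speed=30,f_stop=10)
print(s,"above home",robot.current_tcp_pos()[2]-z0-105,robot.current_contact_force().round(1),robot.current_ft_torque().round(2),robot.current_tcp_pos().round(1),robot.current_t())
E
python3 ins.py
```

```text
True above home -0.0986627008585117 [-0.4 -0.2  3.7] [-0.02 -0.12 -0.  ] [561.1 150.7 156.1] 35.3917
```

Fully home at the first try, 0.1 mm from the expected depth. Now the twist.

```bash
cat > tw.py <<'E'
from lay import *
from rel_down import down
z0=pickle.load(open("z0.pkl","rb"))
for w in(87,76,65,53.5):
    robot.move_ptp([561.4,150.7,z0+104.5],down(np.radians(w))); 
    print(w,robot.current_contact_force().round(1),robot.current_ft_torque().round(2),round(robot.current_tcp_pos()[2]-z0-105,2))
robot.sleep(.3)
d=snap(robot,"wrist","f1"); s=snap(robot,"top","f2"); robot.sleep(.1)
print(robot.current_eef_rot(),robot.current_contact_force().round(1),robot.current_gripper_width()*93,robot.current_t())
u,v=proj(d,[561.4,150.7,140]).astype(int); e=snap(robot,"scene","f3"); x,y=proj(e,[561.4,150.7,150]).astype(int)
cv2.imwrite("pics/fin.png",np.hstack([cv2.resize(d["img"],(533,400)),cv2.resize(e["img"][y-60:y+60,x-40:x+40],(267,400))]))
E
python3 tw.py
```

```text
87 [0.6 0.4 4.3] [ 0.01 -0.04 -0.03] -0.08
76 [-0.9 -0.   4.7] [-0.08  0.09 -0.05] -0.07
65 [-0.2 -0.3  5. ] [-0.06  0.13 -0.04] -0.11
53.5 [-0.9 -1.1  6.8] [-0.03  0.13 -0.04] -0.11
[ 3.14101248e+00 -5.66716587e-04  9.40396497e-01] [ 0.4 -0.7  4.1] 41.79700406187607 37.1083
```

View pics/fin.png

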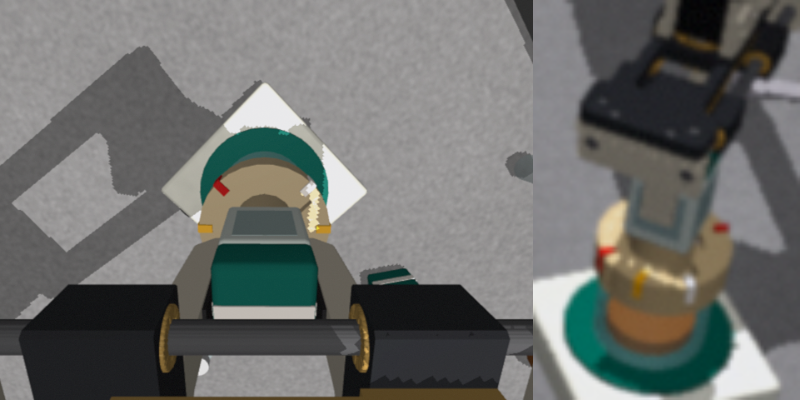

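The yellow marks at (205,229) and (323,229) lie level with the lid's square faces, so the lug line points at them. The lid is home and gripped, and I'm handing it in.

```bash
python3 -c "
from bench import robot
print(robot.hand_in(),robot.current_t())"
```

```text
the job is handed in; nothing more can be done
the job is handed in; nothing more can be done
```

I handed the job in with the lid stood up and released, retaken, pushed fully home, and twisted to the yellow marks (within about 0.4°), still gripped at about 37 s of the 58 s. The first stand-up try turned in the grip, so I laid the lid flat and stood it up again.

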